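# Clamp a plastic gear in a ratchet vice

## Task

The white plastic gear is about to have its bore reamed. Lay it flat on the two ways of the ratchet vice, between the jaws, then push the sliding jaw up by its back, over the clicks of the pawl, until the sprung jaw face holds the gear firmly in the V of the stop jaw - firm, but gently enough not to crush the plastic teeth, for the pawl lets nothing back. Leave the jaw holding by itself, and do not disturb the other things on the desk.

Things in the scene. Friction and masses are not known exactly. Their poses are not given: they have to be found in the camera images.
- vice: Low grey ratchet vice, fixed, 216 mm long (x), 118 mm wide over its ears, turned up to 17 degrees. Origin on the desk on its middle line; +x along that line away from the robot = closing direction. Two steel ways along x, each 10 mm wide, centred 11 mm either side of the middle line, top 24 mm over the desk carry flat work. Beside them the base is 6 mm high, the toothed bar at right 12 mm.
- lay_point (a point): On the ways' top, middle line, vice x = 8 mm: a gear centred here clears both jaws. Beyond it stands the stop jaw, 72 mm wide, 48 mm high (bolts 56), with an upright 120 degree V, 36 mm wide, 10.4 mm deep, in which a round part centres itself. It is bolted in slots, set by hand: the V's apex lies anywhere at vice x = 40 to 72 mm, not measured, so the jaw must be closed by feel.
- sliding_jaw: Grey block sliding on the ways, 26 mm long in x, 62 mm wide, 24.5 to 50.5 mm over the desk, axes as the vice's. Origin: centre of its flat back face (robot side), 38 mm over the desk; push here along +x. Starts with it at vice x = -77 to -65 mm, slides with about 1.5 N. It should squeeze the gear with 4 to 20 N; above 22 N the teeth are crushed.
- pawl: Sprung steel pawl on the jaw's right side (y = -33 to -47 mm), thumb tab up to 53 mm over the desk; need not be touched. Origin at its pivot. When the jaw's origin is past vice x = -56 mm it clicks into the bar every 2 mm (0.5 N more drag) and blocks the way back. When a push ends the jaw settles back onto the last tooth passed, up to 2 mm, losing up to 9 N of squeeze.
- face_front (a point): Point on the sliding jaw 40 mm ahead of its origin: where the front of its steel face plate (58 mm wide, 24.5 to 47 mm over the desk) stands when not pressed. The plate floats on two springs, together 4.5 N per mm, 5.5 mm of travel; this point does not move with them.
- gear: White plastic gear, 42 mm across, 5 mm thick, 14 g, lying flat on the desk to the left of the vice at the start. Origin at the centre of its underside, z along its bore.
- glue: Small bottle of instant glue standing on the desk, 28 mm across, 94 mm high with red tip; origin under its centre. Bystander, to be left alone.
- needle_file: Needle file with orange handle, 172 mm long, 12 mm thick, lying on the desk; origin under its centre, long along its y. Bystander, to be left alone.
- side_cutters: Small side cutters with red handles, 116 x 46 x 12 mm, lying on the desk; origin under their centre, long along y. Bystander, to be left alone.

How it is judged (in metres and radians):
On the way:
1. the gear lies flat on the ways between the jaws, let go (z of gear in the frame of vice between 0.0225 and 0.026 m and x of gear in the frame of vice between -0.02 and 0.051 m and y of gear in the frame of vice between -0.012 and 0.012 m and angle between gear's own z axis and vertical below 0.08 rad and contact force between the fingers and gear below 0.1 N), for 0.2 s.
At the end, for the whole second after the job is handed in: The gear lies flat on the ways (within 1.5 to 2 mm of their height, tilted less than 3 degrees), centred in the V (within 3 mm of the vice's middle line) and still, and the sliding jaw, let go and held by its pawl, squeezes it with 4 to 20 N (contact force between sliding_jaw and gear between 4 and 20 N and z of gear in the frame of vice between 0.0225 and 0.026 m and y of gear in the frame of vice between -0.003 and 0.003 m and angle between gear's own z axis and vertical below 0.06 rad and linear speed of each of gear, sliding_jaw below 0.01 m/s); the robot touches nothing.
It fails at once if the gear is squeezed by the sliding jaw with more than 22 N (contact force between sliding_jaw and gear above 22 N).
It fails at once if a bystander (glue bottle, needle file, side cutters) is moved more than 20 mm (distance of any of glue, needle_file, side_cutters from where it was at the start of the episode above 0.02 m).
It fails at once if the glue bottle is tipped (angle between glue's own z axis and vertical above 0.5 rad).
It also fails if it takes over 72 s, if anything falls off the work surface, if the arm or the gripper's body presses on something with over 40 N, if the wrist force passes 120 N, or if a joint passes its speed limit or range.

## Robot

A 6-joint arm with a two-finger parallel gripper is mounted at the origin on a cart in front of the work surface, level with it; the furniture and walls round the work are solid. World frame = base frame: x ahead of the robot, y to its left, z up, the work surface at z = 0. Lengths are in m, angles in degrees, forces in N, time in s.
With the tool pointing down it reaches from about 0.4 to 0.825 m from the base axis. Payload 7 kg.
Tool frame: the origin (TCP) lies on the centre line of the jaws, within the pads' length; the fingertips stand r.tip_reach ahead of it and the grasp point (between the pads) is the TCP (r.tip_reach is the distance from the TCP to the fingertips, in m); z points along the fingers, y is the line along which they close (so a half turn about z gives the same grasp; the last joint's range is limited). The gripper opens to 88 mm and grips with 3 to 60 N. Pads are 19 mm wide; open, the fingers measure 130 mm over their backs; the gripper's body (78 mm by 193 mm) begins 47 mm behind the grasp point.
Start: joints at [88.47, 20.546, 0.682, 0, -70.136, -16.507], TCP at [0.209, 0.642, 0.246] pointing down, gripper open.
Joint ranges: [-176.03, 176.03], [-82.01, 121.73], [-58.28, 71.71], [-173.87, 95.51], [-174.79, -0.11], [-173.66, 173.66]. Speed limits (degrees/s): [136.94, 136.94, 172.46, 180, 180, 180].

## Interface

Orientations are given as [roll, pitch, yaw] about the fixed x, y, z axes, in that order (R = Rz(yaw) Ry(pitch) Rx(roll)).
In Python, from plant import sensors, cams, r gives the robot as it stands.
- The arm moves only by the tool drive_tool, never from a script. Its argument "rows" is a list of rows, each an object of numbers: "fingers": the gripper's target within -1 to 1 (fully open at 1, half-way at 0, shut at -1); "x", "y", "z": the shift along the tool's x, y, z in m; "spin": the turn about the tool's z in rad. A call has 1 to 10 rows; each row is the pose to reach, as a shift and turn from the pose commanded when the call began, along the tool's axes at that moment; what a row does not reach only later rows make up. A row lasts 1/8 s, in which the tool goes at most 62.5 mm and 10.7 degrees, less where a joint would pass 70% of its speed; a pose out of reach is approached as far as the arm can. A call with a gripper value outside its range is refused whole. The fingers move at their own pace and stop on an object; "newtons" is the grip in N (left out, the last holds). Time passes only in rows, so rows that repeat a pose let the fingers close. It gives the time, the measured TCP pose, the force, the opening and the grip force at its end, in the units of the state.
- sensors.get_state(): the state, without advancing time (a new reading comes with each control period).
- cams.capture(name): name is "scene" or "top" or "wrist"; returns a dict with "pixels" (480x640x3 uint8, red, green, blue), "intrinsics" (3x3 intrinsics, pixels), "k1" (the pictures are not rectified: a ray, as slopes to the right and down, at radius r is drawn at 1 + k1 r^2 times it, then the intrinsics apply), "eye" and "orientation" of the camera in the world; the wrist camera has in their place "T_tool_cam" (4x4, takes a point from camera to tool coordinates, whose origin is the TCP and whose axes are the flange's). Camera axes: x right, y up, looking along -z (the intrinsics and any distortion apply to the point x, -y, -z); pixel columns grow to the right and rows downward; lengths in m; the calibration is good to about 2 mm. A picture is of the moment at which its call begins: read the wrist's pose just before it. There is no depth.
- r.close_job(): hands the job in; it is judged then, once.
The state is a dict: "time_s": time; "joints": joint angles; "qd": joint speeds; "joint_torque": joint torques, N m; "tcp_pos": TCP position; "eef_rot": TCP orientation; "contact_force": force on the tool from outside, world axes, zero at the start; "moment": the same for the moment, N m; "gripper_width": finger opening in m; "gripper_force": force on a finger pad.
Only numpy, scipy, OpenCV 4.12 (cv2) and the standard library are available. Lean on these libraries where they do the work, as an engineer would, in place of code of your own. Each camera call takes 0.05 s, during which the arm holds its last target. There are 200 camera calls.

## Working session

There is one attempt and no reset: what is moved stays moved. The work goes in short steps, Python scripts to look and compute and a tool call to move; the robot and the scene stay as the last step left them, time stands still between calls to the robot, and variables do not carry over. Pictures are saved under pics/ and viewed, at most 11 in all, crops included, and the job is handed in when it is done.

Besides the shell and the picture viewer there is one more tool, called by a JSON object that holds its "op" and its "data". drive_tool: Moves the arm, as the interface text tells. Its arguments: {"type":"object","properties":{"rows":{"type":"array"},"newtons":{"type":"number"}},"required":["rows"]}

```bash
mkdir -p pics; ls; python3 - <<'E'
from plant import sensors,cams,r
import cv2
s=sensors.get_state(); print(s, r.tip_reach)
for n in ("top","scene"):
    c=cams.capture(n); cv2.imwrite(f"pics/{n}0.png",c["pixels"][:,:,::-1]); print(n,c["intrinsics"],c["k1"],c["eye"],c["orientation"])
c=cams.capture("wrist");print(c["T_tool_cam"],c["intrinsics"],c["k1"])
E
```

```text
pics
{'time_s': 0.0, 'joints': array([ 8.84707182e+01,  2.05911582e+01,  6.33533879e-01, -2.15891085e-02,
       -7.01367842e+01, -1.65071640e+01]), 'qd': array([-0.05283536, -0.01943291,  0.12181538,  0.0240189 , -0.02809774,
        0.04021505]), 'joint_torque': array([ 1.23243894e-04, -5.82721746e+01,  2.93056011e+01,  6.99725524e+00,
        6.95747993e-03, -1.54233867e-04]), 'tcp_pos': array([0.20886412, 0.64137773, 0.24461936]), 'eef_rot': array([ 1.79903716e+02, -7.36893176e-03, -1.80437918e+01]), 'contact_force': array([ 0.72408987, -0.24851908,  0.39723787]), 'moment': array([-0.01467507, -0.00350609,  0.01771729]), 'gripper_force': 0.0, 'gripper_width': 0.08753959584568365} 0.019
top [[457.38256185   0.         328.13123633]
 [  0.         457.38256185 239.16601013]
 [  0.           0.           1.        ]] -0.08153319724083237 [0.4328303  0.22998939 0.91873077] [  6.17098636  -1.44425372 -88.91352498]
scene [[580.30125995   0.         321.36204541]
 [  0.         580.30125995 234.24281752]
 [  0.           0.           1.        ]] -0.07227754239927402 [ 0.0092388  -0.07418897  0.78509553] [ 39.26401936   0.95360743 -60.87700074]
[[-6.61483031e-04  9.67947874e-01  2.51150306e-01  6.84327582e-02]
 [ 9.99999330e-01  4.01670216e-04  1.08575124e-03  5.08058235e-04]
 [ 9.50071004e-04  2.51150856e-01 -9.67947491e-01 -1.38219203e-01]
 [ 0.00000000e+00  0.00000000e+00  0.00000000e+00  1.00000000e+00]] [[361.03786      0.         316.86545485]
 [  0.         361.03786    240.93047735]
 [  0.           0.           1.        ]] -0.03475712975226178
```

View pics/top0.png

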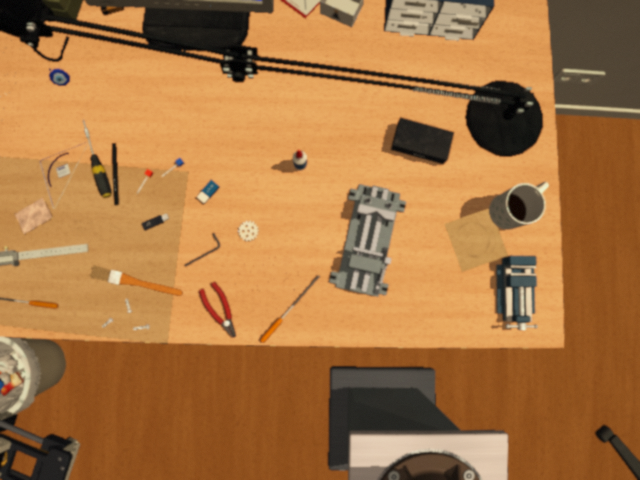

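View pics/scene0.png

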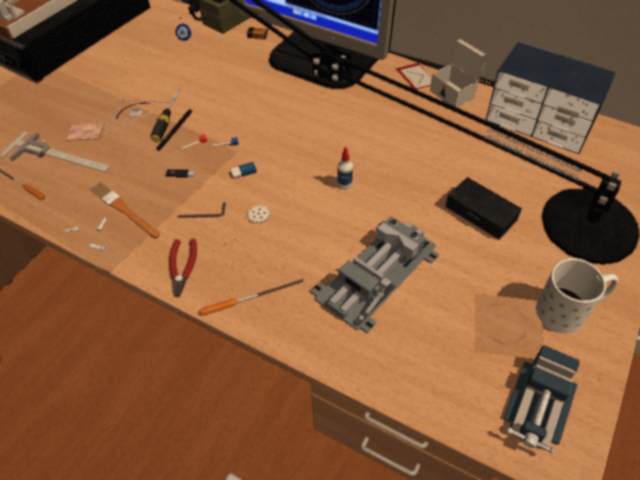

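Top view: gear at (248,231), vice centred about (368,240) with the stop jaw at the top (~(372,200)), glue (300,160), file (290,308), cutters (217,308). The arm is off to the left.

```bash
cat > h.py <<'E'
import numpy as np, cv2
from scipy.spatial.transform import Rotation as R
def ext(c,s=None):
    if "T_tool_cam" in c:
        T=np.array(c["T_tool_cam"]); Rt=R.from_euler('xyz',s["eef_rot"],degrees=True).as_matrix()
        return Rt@T[:3,:3], Rt@T[:3,3]+s["tcp_pos"]
    return R.from_euler('xyz',c["orientation"],degrees=True).as_matrix(), np.array(c["eye"])
def px2w(c,uv,z,s=None):
    A,e=ext(c,s); K=c["intrinsics"]
    uv=np.atleast_2d(uv).astype(float); d=(uv-[K[0,2],K[1,2]])/K[0,0]
    p=d.copy()
    for _ in range(20): p=d/(1+c["k1"]*(p**2).sum(1,keepdims=True))
    ray=np.c_[p[:,0],-p[:,1],-np.ones(len(p))]@A.T
    return e+ray*((z-e[2])/ray[:,2])[:,None]
def w2px(c,P,s=None):
    A,e=ext(c,s); K=c["intrinsics"]
    q=(np.atleast_2d(P)-e)@A; p=np.c_[q[:,0],-q[:,1]]/-q[:,2:3]
    return p*(1+c["k1"]*(p**2).sum(1,keepdims=True))*K[0,0]+[K[0,2],K[1,2]]
def blob(img,mask,seed):
    n,l,st,ce=cv2.connectedComponentsWithStats(mask.astype(np.uint8)); d=np.hypot(*(ce-seed).T); d[0]=1e9; i=d.argmin(); return ce[i],st[i]
E
python3 - <<'E'
from plant import sensors,cams,r
from h import *
for n,seed in (("top",(248,231)),("scene",(259,213))):
    c=cams.capture(n); im=c["pixels"]; hsv=cv2.cvtColor(im,cv2.COLOR_RGB2HSV)
    m=(hsv[...,1]<90)&(hsv[...,2]>140)
    m=cv2.morphologyEx(m.astype(np.uint8),cv2.MORPH_CLOSE,np.ones((5,5)))
    ce,st=blob(im,m,seed); print(n,ce,st,px2w(c,ce,0.005))
    if n=="top":
        cv2.imwrite("pics/vice.png",cv2.resize(im[170:310,310:430,::-1],None,fx=4,fy=4,interpolation=cv2.INTER_CUBIC))
        print(px2w(c,[(300,165),(320,278),(232,333),(374,190),(368,240)],0.02))
E
```

```text
top [247.68627451 230.40392157] [238 222  19  18 255] [[0.54628181 0.37090457 0.005     ]]
[[0.67944289 0.26869216 0.02      ]
 [0.45358135 0.22365969 0.02      ]
 [0.34357175 0.39198447 0.02      ]
 [0.63177945 0.11890143 0.02      ]
 [0.53049819 0.13010952 0.02      ]]
scene [258.244 213.812] [248 207  21  16 250] [[0.54764606 0.37027391 0.005     ]]
```

View pics/vice.png

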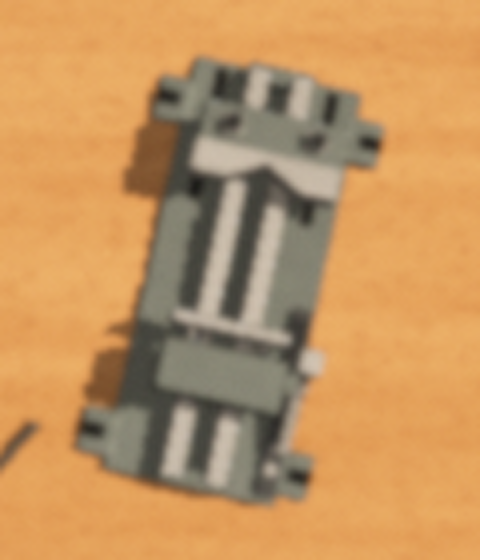

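{"op": "drive_tool", "data": {"rows": [{"x":0.06,"y":0.02,"z":0,"spin":0,"fingers":1},{"x":0.115,"y":0.043,"z":0.01,"spin":-0.03,"fingers":1},{"x":0.17,"y":0.064,"z":0.02,"spin":-0.06,"fingers":1},{"x":0.225,"y":0.085,"z":0.03,"spin":-0.1,"fingers":1},{"x":0.28,"y":0.106,"z":0.04,"spin":-0.1,"fingers":1},{"x":0.335,"y":0.127,"z":0.05,"spin":-0.1,"fingers":1},{"x":0.39,"y":0.147,"z":0.06,"spin":-0.1,"fingers":1},{"x":0.405,"y":0.153,"z":0.06,"spin":-0.1,"fingers":1},{"x":0.405,"y":0.153,"z":0.06,"spin":-0.1,"fingers":1},{"x":0.405,"y":0.153,"z":0.06,"spin":-0.1,"fingers":1}]}}

```text
time_s: 1.5
tcp_pos: [0.5462, 0.3716, 0.1858]
eef_rot: [-180.0, -0.0, -12.3]
contact_force: [-0.5, 0.3, 0.4]
gripper_width: 0.0874
gripper_force: 0.0
```

```bash
python3 - <<'E'
from plant import sensors,cams,r
from h import *
s=sensors.get_state(); c=cams.capture("wrist"); im=c["pixels"]
cv2.imwrite("pics/w1.png",im[:,:,::-1]); np.savez("w1.npz",im=im)
print(s["time_s"],s["tcp_pos"],s["eef_rot"])
g=w2px(c,[0.547,0.3705,0.005],s)[0]; print("pred",g)
hsv=cv2.cvtColor(im,cv2.COLOR_RGB2HSV); m=((hsv[...,1]<90)&(hsv[...,2]>140)).astype(np.uint8)
m=cv2.morphologyEx(m,cv2.MORPH_CLOSE,np.ones((9,9)))
ce,st=blob(im,m,g); print(ce,st,px2w(c,ce,0.005,s),px2w(c,[(st[0],ce[1]),(st[0]+st[2],ce[1])],.005,s))
E
```

```text
1.5 [0.54621477 0.37163144 0.18580275] [-1.79975983e+02 -3.66822270e-03 -1.22728754e+01]
pred [317.68014842 224.44740755]
[318.13193944 221.80533526] [ 297  201   43   42 1387] [[0.54928748 0.36958574 0.005     ]] [[0.55334274 0.38818291 0.005     ]
 [0.5450957  0.35034183 0.005     ]]
```

View pics/w1.png

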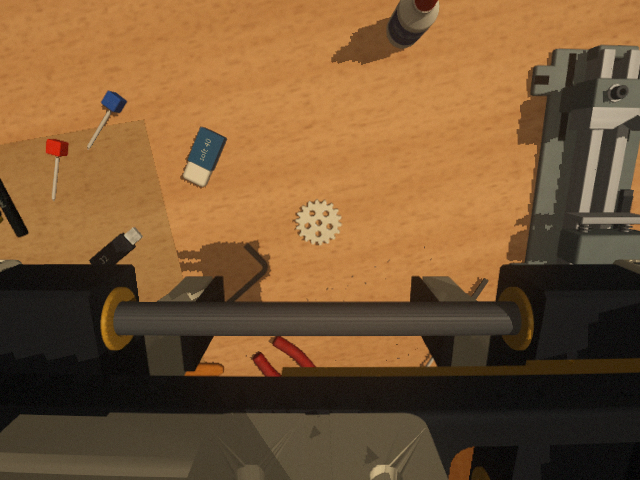

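Wrist view: gear at (318,221), hex key elbow close left at (265,265), vice at right almost parallel to the tool x. I descend with fingers partly closed.

{"op": "drive_tool", "data": {"rows": [{"x":0.0026,"y":0.001,"z":0.03,"fingers":0.4},{"x":0.0026,"y":0.001,"z":0.08,"fingers":0.4},{"x":0.0026,"y":0.001,"z":0.12,"fingers":0.4},{"x":0.0026,"y":0.001,"z":0.15,"fingers":0.4},{"x":0.0026,"y":0.001,"z":0.16,"fingers":0.4},{"x":0.0026,"y":0.001,"z":0.165,"fingers":0.4},{"x":0.0026,"y":0.001,"z":0.165,"fingers":0.4}], "newtons": 8}}

```text
invalid input
```

{"op": "drive_tool", "data": {"rows": [{"fingers":-0.2},{"fingers":-0.4},{"fingers":-0.5},{"fingers":-0.5},{"fingers":-0.5},{"fingers":-0.5},{"fingers":-0.5}], "newtons": 8}}

```text
invalid input
```

{"op": "drive_tool", "data": {"rows": [{"x":0.0026,"y":0.001,"z":0.03,"spin":0,"fingers":0.4},{"x":0.0026,"y":0.001,"z":0.08,"spin":0,"fingers":0.4},{"x":0.0026,"y":0.001,"z":0.12,"spin":0,"fingers":0.4},{"x":0.0026,"y":0.001,"z":0.15,"spin":0,"fingers":0.4},{"x":0.0026,"y":0.001,"z":0.16,"spin":0,"fingers":0.4},{"x":0.0026,"y":0.001,"z":0.165,"spin":0,"fingers":0.4},{"x":0.0026,"y":0.001,"z":0.165,"spin":0,"fingers":0.4}], "newtons": 8}}

```text
time_s: 2.42
tcp_pos: [0.5493, 0.3702, 0.0216]
eef_rot: [-179.9, -0.0, -12.3]
contact_force: [0.2, 0.2, 0.3]
gripper_width: 0.0613
gripper_force: 0.0
```

{"op": "drive_tool", "data": {"rows": [{"x":0,"y":0,"z":0.0005,"spin":0,"fingers":-0.2},{"x":0,"y":0,"z":0.0005,"spin":0,"fingers":-0.4},{"x":0,"y":0,"z":0.0005,"spin":0,"fingers":-0.5},{"x":0,"y":0,"z":0.0005,"spin":0,"fingers":-0.5},{"x":0,"y":0,"z":0.0005,"spin":0,"fingers":-0.5},{"x":0,"y":0,"z":0.0005,"spin":0,"fingers":-0.5}], "newtons": 8}}

```text
time_s: 3.18
tcp_pos: [0.5493, 0.3695, 0.0206]
eef_rot: [-180.0, -0.0, -12.3]
contact_force: [-0.8, -0.0, 5.6]
gripper_width: 0.0415
gripper_force: 8.0
```

{"op": "drive_tool", "data": {"rows": [{"x":0,"y":0,"z":-0.01,"spin":0,"fingers":-0.5},{"x":0,"y":0,"z":-0.05,"spin":0,"fingers":-0.5},{"x":0,"y":0,"z":-0.1,"spin":0,"fingers":-0.5},{"x":-0.006,"y":0.045,"z":-0.14,"spin":0,"fingers":-0.5},{"x":-0.012,"y":0.095,"z":-0.17,"spin":0,"fingers":-0.5},{"x":-0.018,"y":0.145,"z":-0.18,"spin":0,"fingers":-0.5},{"x":-0.024,"y":0.195,"z":-0.18,"spin":0,"fingers":-0.5},{"x":-0.029,"y":0.236,"z":-0.18,"spin":0,"fingers":-0.5},{"x":-0.029,"y":0.236,"z":-0.18,"spin":0,"fingers":-0.5},{"x":-0.029,"y":0.236,"z":-0.18,"spin":0,"fingers":-0.5}]}}

```text
time_s: 4.42
tcp_pos: [0.4708, 0.1452, 0.2007]
eef_rot: [-179.9, -0.0, -12.3]
contact_force: [0.0, 0.2, -0.2]
gripper_width: 0.0412
gripper_force: 8.0
```

```bash
python3 - <<'E'
from plant import sensors,cams,r
from h import *
import pickle
s=sensors.get_state(); c=cams.capture("wrist"); im=c["pixels"]
cv2.imwrite("pics/w2.png",im[:,:,::-1]); pickle.dump((s,c),open("w2.pkl","wb"))
print(s["time_s"],s["tcp_pos"],s["eef_rot"],s["gripper_width"],s["contact_force"])
E
```

```text
4.425 [0.4707527  0.14516323 0.20065124] [-1.79948787e+02 -4.60974068e-02 -1.23263312e+01] 0.041233560453954855 [ 0.03348704  0.18085936 -0.2244244 ]
```

View pics/w2.png

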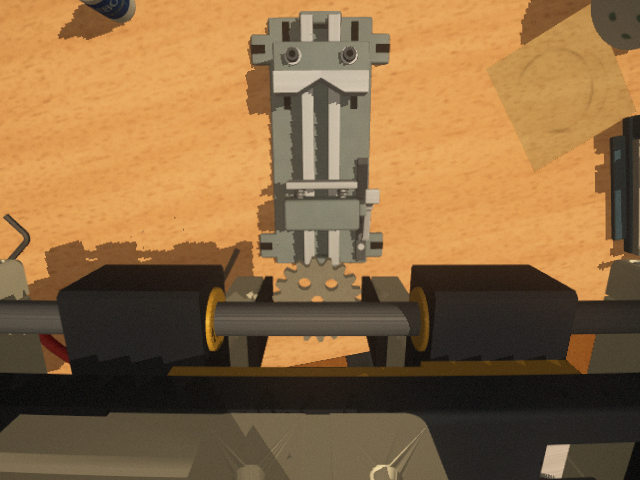

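Wrist view: vice upright in the picture; V apex top at (321,79), ways at cols 302–315 and 328–340, jaw block rows 200–229 with its face plate at row 184; gear held at about (317,285).

```bash
python3 - <<'E'
from h import *
import pickle
s,c=pickle.load(open("w2.pkl","rb")); im=c["pixels"]; g=cv2.cvtColor(im,cv2.COLOR_RGB2GRAY).astype(float)
for r0 in (100,130,160,245): print(r0,g[r0-3:r0+4,296:346].mean(0).astype(int))
v=np.array(g[8:40,305:312].mean(1)); print("far",v.astype(int))
print("jawcol",[(i,int(x)) for i,x in zip(range(178,266),g[178:266,318:325].mean(1))])
P=lambda u,v,z:px2w(c,(u,v),z,s)[0]
for n,a in dict(backtop=(321,229,.0505),fronttop=(321,200,.0505),apex=(321,79,.048),Vl=(273,93,.048),gap100=(321,100,.024),gap170=(321,170,.024),farL=(272,18,.006),farR=(371,18,.006),nearL=(273,262,.006),nearR=(369,262,.006)).items(): print(n,P(*a).round(4))
E
```

```text
100 [ 76  76  76  75  76 102 165 188 185 186 185 186 187 188 188 191 195 136
  73  75  73  74  76  74  74  75  75  75  75  75  74  69  94 109 109 117
 120 118 127 130 117 109 112  99  81  75  75  77  76  75]
130 [ 76  77  77  74  75  72 141 182 187 186 185 186 188 187 188 191 190 152
 126 117  88  76  75  76  75  75  76  77  75  74  76  68 123 175 187 188
 187 189 187 188 187 190 193 170 137 128 128 126 128 128]
160 [ 77  74  75  74  75  75 102 169 189 186 185 185 187 187 188 188 190 173
 137 113  94  79  76  74  75  75  76  76  77  75  76  68 124 173 187 185
 186 186 188 187 189 189 189 154 129 129 131 129 128 129]
245 [ 73  73  72  73  72  72  73  69 142 175 179 177 177 175 175 176 176 177
 151 126 120  97  77  74  74  73  74  73  73  73  75  66 118 167 179 178
 177 176 175 175 176 176 169 142 129 130 130 129 128 130]
far [171 173 171 134 126 130 149 184 185 184 185 185 185 184 185 184 185 184
 185 185 184 184 184 185 187 184 177 186 185 185 185 185]
jawcol [(178, 76), (179, 82), (180, 89), (181, 105), (182, 156), (183, 182), (184, 180), (185, 178), (186, 176), (187, 172), (188, 13
[... 476 characters left out ...]
9, 107), (230, 82), (231, 70), (232, 75), (233, 74), (234, 73), (235, 73), (236, 75), (237, 75), (238, 75), (239, 76), (240, 72), (241, 74), (242, 73), (243, 73), (244, 75), (245, 73), (246, 75), (247, 75), (248, 75), (249, 72), (250, 74), (251, 73), (252, 73), (253, 71), (254, 61), (255, 59), (256, 65), (257, 78), (258, 106), (259, 123), (260, 126), (261, 119), (262, 108), (263, 95), (264, 88), (265, 97)]
backtop [0.4737 0.1409 0.0505]
fronttop [0.497  0.1358 0.0505]
apex [0.5859 0.1166 0.048 ]
Vl [0.584  0.1542 0.048 ]
gap100 [0.5741 0.1189 0.024 ]
gap170 [0.5186 0.1309 0.024 ]
farL [0.6484 0.1443 0.006 ]
farR [0.6308 0.0639 0.006 ]
nearL [0.4418 0.1949 0.006 ]
nearR [0.422  0.1041 0.006 ]
```

```bash
python3 - <<'E'
from h import *
import pickle
s,c=pickle.load(open("w2.pkl","rb"))
P=lambda u,v,z:px2w(c,(u,v),z,s)[0]
a,b=P(321.2,245,.024),P(320.7,130,.024); d=(b-a)/np.linalg.norm(b-a)
print("yaw",np.degrees(np.arctan2(d[1],d[0])), "way w",np.linalg.norm(P(302.1,130,.024)-P(339.3,130,.024)))
pl,ap,bk=P(321,181.5,.047),P(321,79,.048),P(321,229.3,.0505)
lat=np.array([-d[1],d[0],0])
on=lambda p:(p-a)@d
print("back,plate,apex along",on(bk),on(pl),on(ap),"lat",[(p-a)@lat for p in (bk,pl,ap)])
mid=lambda x,z:a+d*x+[0,0,z-.024]
t=mid(on(pl)+.034,.0); Rt=R.from_euler('xyz',s["eef_rot"],degrees=True).as_matrix()
print("target",t,"toolshift",Rt.T@(t-s["tcp_pos"]))
np.savez("vice.npz",a=a,d=d,bk=on(bk),pl=on(pl),ap=on(ap))
E
```

```text
yaw -11.958282829997998 way w 0.031146598830365087
back,plate,apex along 0.020481858512622093 0.05896260842142304 0.13554111612284894 lat [np.float64(0.0003413977194716668), np.float64(0.00014350848261627787), np.float64(-0.0001889152326286587)]
target [5.44283682e-01 1.25582411e-01 2.08166817e-17] toolshift [0.07585456 0.00361149 0.20070918]
```

{"op": "drive_tool", "data": {"rows": [{"x":0.04,"y":0.002,"z":0,"spin":-0.006,"fingers":-0.5},{"x":0.076,"y":0.0036,"z":0.02,"spin":-0.006,"fingers":-0.5},{"x":0.076,"y":0.0036,"z":0.07,"spin":-0.006,"fingers":-0.5},{"x":0.076,"y":0.0036,"z":0.11,"spin":-0.006,"fingers":-0.5},{"x":0.076,"y":0.0036,"z":0.14,"spin":-0.006,"fingers":-0.5},{"x":0.076,"y":0.0036,"z":0.15,"spin":-0.006,"fingers":-0.5},{"x":0.076,"y":0.0036,"z":0.15,"spin":-0.006,"fingers":-0.5},{"x":0.076,"y":0.0036,"z":0.15,"spin":-0.006,"fingers":-0.5}]}}

```text
time_s: 5.48
tcp_pos: [0.5448, 0.126, 0.0513]
eef_rot: [-179.9, -0.1, -11.9]
contact_force: [0.2, 0.3, -0.0]
gripper_width: 0.0412
gripper_force: 8.0
```

{"op": "drive_tool", "data": {"rows": [{"x":0,"y":0,"z":0.002,"spin":0,"fingers":-0.5},{"x":0,"y":0,"z":0.004,"spin":0,"fingers":-0.5},{"x":0,"y":0,"z":0.005,"spin":0,"fingers":-0.5},{"x":0,"y":0,"z":0.0055,"spin":0,"fingers":-0.5},{"x":0,"y":0,"z":0.0055,"spin":0,"fingers":-0.5}]}}

```text
time_s: 6.1
tcp_pos: [0.5439, 0.1253, 0.0447]
eef_rot: [180.0, -0.0, -12.0]
contact_force: [-0.1, -0.7, 1.7]
gripper_width: 0.0411
gripper_force: 8.0
```

```bash
python3 - <<'E'
from plant import sensors,cams,r
from h import *
s=sensors.get_state(); c=cams.capture("wrist"); im=c["pixels"]
cv2.imwrite("pics/w3.png",im[:,:,::-1]); print(s["tcp_pos"],s["contact_force"])
E
```

```text
[0.54391609 0.12527212 0.04467915] [-0.05000497 -0.69884393  1.67799567]
```

View pics/w3.png

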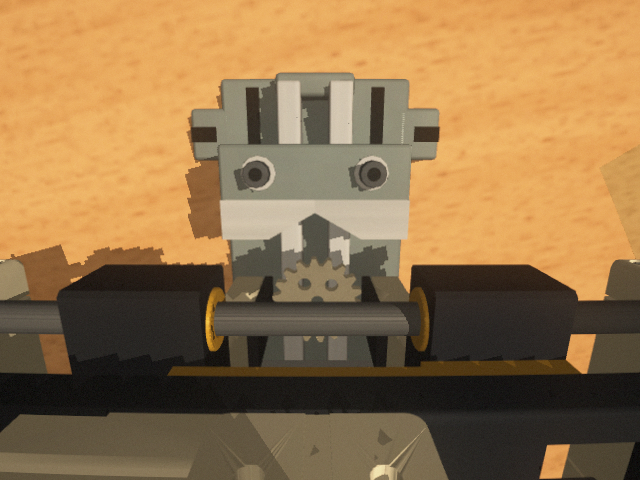

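The gear (317,290) sits over the ways in front of the V (315,215), with light contact. Release.

{"op": "drive_tool", "data": {"rows": [{"x":0,"y":0,"z":0,"spin":0,"fingers":0.1},{"x":0,"y":0,"z":0,"spin":0,"fingers":0.4},{"x":0,"y":0,"z":0,"spin":0,"fingers":0.4},{"x":0,"y":0,"z":0,"spin":0,"fingers":0.4},{"x":0,"y":0,"z":-0.02,"spin":0,"fingers":0.4},{"x":0,"y":0,"z":-0.06,"spin":0,"fingers":0.4},{"x":-0.05,"y":0,"z":-0.1,"spin":0,"fingers":-0.2},{"x":-0.09,"y":0,"z":-0.13,"spin":0,"fingers":-1},{"x":-0.11,"y":0,"z":-0.13,"spin":0,"fingers":-1},{"x":-0.11,"y":0,"z":-0.13,"spin":0,"fingers":-1}], "newtons": 10}}

```text
time_s: 7.4
tcp_pos: [0.4355, 0.1484, 0.1753]
eef_rot: [-179.9, -0.0, -11.9]
contact_force: [0.1, 0.1, -0.3]
gripper_width: 0.0268
gripper_force: 0.0
```

```bash
python3 - <<'E'
from plant import sensors,cams,r
from h import *
import pickle
s=sensors.get_state(); c=cams.capture("wrist"); im=c["pixels"]
cv2.imwrite("pics/w4.png",im[:,:,::-1]); pickle.dump((s,c),open("w4.pkl","wb")); print(s["time_s"],s["tcp_pos"],s["eef_rot"],s["contact_force"],s["gripper_width"])
v=np.load("vice.npz"); lat=np.array([-v["d"][1],v["d"][0],0])
bk=v["a"]+v["d"]*v["bk"]; Rt=R.from_euler('xyz',s["eef_rot"],degrees=True).as_matrix()
print("to jaw back",Rt.T@(bk-s["tcp_pos"]))
E
```

```text
7.4 [0.43545886 0.14836115 0.17534974] [-1.79908421e+02 -4.93184583e-02 -1.18707275e+01] [ 0.12405173  0.13916583 -0.33320723] 0.026825723735288264
to jaw back [3.85722466e-02 3.70719076e-05 1.51383128e-01]
```

View pics/w4.png

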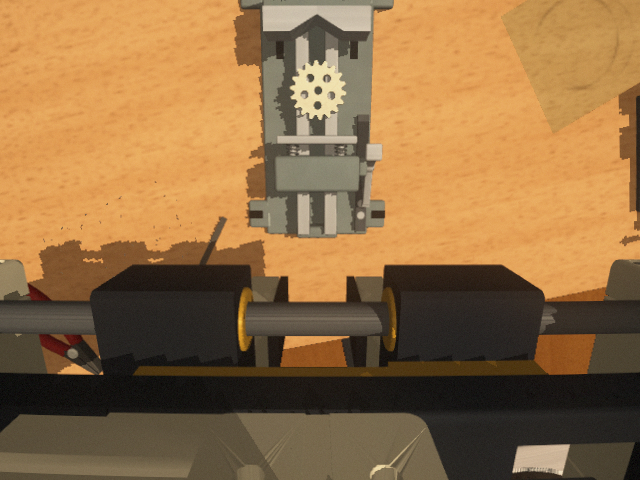

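Gear lies flat on the ways at (318,90), well centred; sliding jaw back at row 190. Fingers shut, I go down behind the jaw.

{"op": "drive_tool", "data": {"rows": [{"x":0.005,"y":0,"z":0.03,"spin":0,"fingers":-1},{"x":0.01,"y":0,"z":0.07,"spin":0,"fingers":-1},{"x":0.01,"y":0,"z":0.1,"spin":0,"fingers":-1},{"x":0.01,"y":0,"z":0.12,"spin":0,"fingers":-1},{"x":0.01,"y":0,"z":0.126,"spin":0,"fingers":-1},{"x":0.01,"y":0,"z":0.126,"spin":0,"fingers":-1},{"x":0.01,"y":0,"z":0.126,"spin":0,"fingers":-1}]}}

```text
time_s: 8.32
tcp_pos: [0.4467, 0.1463, 0.0492]
eef_rot: [-180.0, -0.0, -12.0]
contact_force: [0.2, -0.6, -0.5]
gripper_width: 0.0004
gripper_force: 0.0
```

{"op": "drive_tool", "data": {"rows": [{"x":0.005,"y":0,"z":0,"spin":0,"fingers":-1},{"x":0.01,"y":0,"z":0,"spin":0,"fingers":-1},{"x":0.015,"y":0,"z":0,"spin":0,"fingers":-1},{"x":0.018,"y":0,"z":0,"spin":0,"fingers":-1},{"x":0.02,"y":0,"z":0,"spin":0,"fingers":-1}]}}

```text
time_s: 8.95
tcp_pos: [0.4658, 0.1418, 0.0485]
eef_rot: [180.0, 0.0, -12.0]
contact_force: [-1.3, 0.2, 1.6]
gripper_width: 0.0003
gripper_force: 0.6
```

{"op": "drive_tool", "data": {"rows": [{"x":0.003,"y":0,"z":0,"spin":0,"fingers":-1},{"x":0.006,"y":0,"z":0,"spin":0,"fingers":-1},{"x":0.009,"y":0,"z":0,"spin":0,"fingers":-1},{"x":0.012,"y":0,"z":0,"spin":0,"fingers":-1},{"x":0.015,"y":0,"z":0,"spin":0,"fingers":-1},{"x":0.015,"y":0,"z":0,"spin":0,"fingers":-1}]}}

```text
time_s: 9.7
tcp_pos: [0.4807, 0.1387, 0.0486]
eef_rot: [-180.0, -0.0, -12.0]
contact_force: [0.9, -0.3, 0.0]
gripper_width: 0.0003
gripper_force: 0.0
```

```bash
python3 - <<'E'
from plant import sensors,cams,r
from h import *
s=sensors.get_state(); c=cams.capture("top"); im=c["pixels"]
cv2.imwrite("pics/t5.png",cv2.resize(im[170:310,310:430,::-1],None,fx=4,fy=4,interpolation=cv2.INTER_CUBIC)); 
c=cams.capture("wrist"); im=c["pixels"]; cv2.imwrite("pics/w5.png",im[:,:,::-1])
print(s["tcp_pos"],s["contact_force"])
E
```

```text
[0.48070394 0.13871685 0.04855526] [ 0.87357983 -0.30388521  0.01547485]
```

View pics/w5.png

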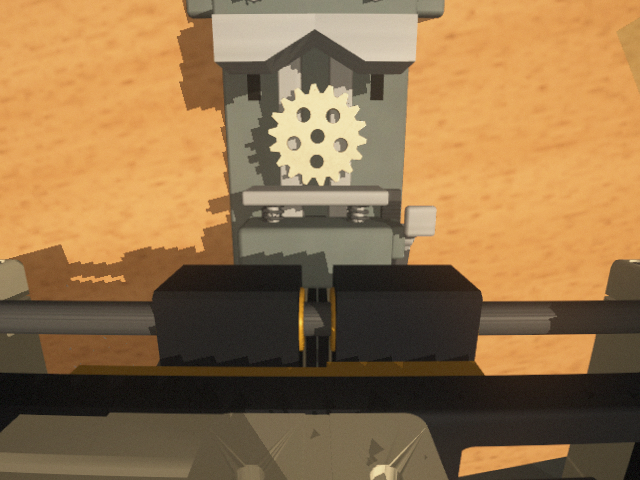

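Plate at row 190 nearly at the gear (rows 85–185), V apex at row 32; gear still has to slide to the V.

{"op": "drive_tool", "data": {"rows": [{"x":0.002,"y":0,"z":0,"spin":0,"fingers":-1},{"x":0.004,"y":0,"z":0,"spin":0,"fingers":-1},{"x":0.006,"y":0,"z":0,"spin":0,"fingers":-1},{"x":0.007,"y":0,"z":0,"spin":0,"fingers":-1},{"x":0.008,"y":0,"z":0,"spin":0,"fingers":-1}]}}

```text
time_s: 10.42
tcp_pos: [0.4882, 0.1371, 0.0486]
eef_rot: [-180.0, -0.0, -12.0]
contact_force: [-2.5, -0.2, 1.0]
gripper_width: 0.0004
gripper_force: 1.0
```

```bash
python3 - <<'E'
from plant import sensors,cams,r
from h import *
s=sensors.get_state(); c=cams.capture("wrist"); im=c["pixels"]; cv2.imwrite("pics/w6.png",im[:,:,::-1])
print(s["tcp_pos"],s["contact_force"])
E
```

```text
[0.48822219 0.13707398 0.04858642] [-2.51075861 -0.21541226  0.9759605 ]
```

View pics/w6.png

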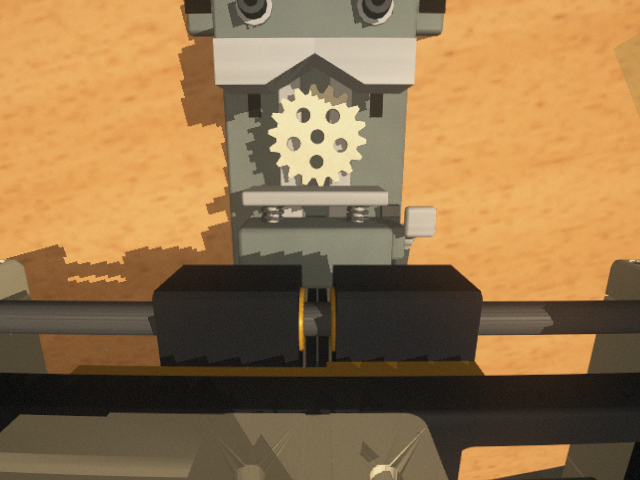

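```bash
python3 - <<'E'
from plant import sensors,cams,r
from h import *
s=sensors.get_state(); c=cams.capture("wrist")
a=px2w(c,(316,54),.048,s)[0];g=px2w(c,(317,137),.029,s)[0];p=px2w(c,[(317,187),(317,186),(269,137),(366,137)],[.029],s)
d=np.load("vice.npz")["d"]; print((a-g)@d*1e3-24.2, a,g,p, np.linalg.norm(p[2]-p[3]))
E
```

```text
3.680161594730272 [0.5866391  0.11599788 0.048     ] [0.55929621 0.12145469 0.029     ] [[0.53875883 0.12581825 0.029     ]
 [0.53918236 0.12572826 0.029     ]
 [0.56352924 0.14124136 0.029     ]
 [0.55502873 0.1012479  0.029     ]] 0.0408868589677964
```

{"op": "drive_tool", "data": {"rows": [{"x":0.001,"y":0,"z":0,"spin":0,"fingers":-1},{"x":0.002,"y":0,"z":0,"spin":0,"fingers":-1},{"x":0.0025,"y":0,"z":0,"spin":0,"fingers":-1},{"x":0.003,"y":0,"z":0,"spin":0,"fingers":-1}]}}

```text
time_s: 11.02
tcp_pos: [0.4911, 0.1364, 0.0485]
eef_rot: [180.0, 0.0, -12.0]
contact_force: [-1.2, 0.6, 1.4]
gripper_width: 0.0005
gripper_force: 1.1
```

{"op": "drive_tool", "data": {"rows": [{"x":0.0003,"y":0,"z":0,"spin":0,"fingers":-1},{"x":0.0006,"y":0,"z":0,"spin":0,"fingers":-1},{"x":0.001,"y":0,"z":0,"spin":0,"fingers":-1}]}}

```text
time_s: 11.4
tcp_pos: [0.492, 0.1362, 0.0485]
eef_rot: [180.0, 0.0, -12.0]
contact_force: [-2.9, 1.7, 1.2]
gripper_width: 0.0004
gripper_force: 1.5
```

{"op": "drive_tool", "data": {"rows": [{"x":0.0003,"y":0,"z":0,"spin":0,"fingers":-1},{"x":0.0006,"y":0,"z":0,"spin":0,"fingers":-1},{"x":0.001,"y":0,"z":0,"spin":0,"fingers":-1}]}}

```text
time_s: 11.78
tcp_pos: [0.4928, 0.1361, 0.0486]
eef_rot: [180.0, 0.0, -12.0]
contact_force: [-5.3, 2.4, 4.1]
gripper_width: 0.0005
gripper_force: 2.8
```

{"op": "drive_tool", "data": {"rows": [{"x":0.0003,"y":0,"z":0,"spin":0,"fingers":-1},{"x":0.0006,"y":0,"z":0,"spin":0,"fingers":-1},{"x":0.001,"y":0,"z":0,"spin":0,"fingers":-1}]}}

```text
time_s: 12.15
tcp_pos: [0.4934, 0.1359, 0.0486]
eef_rot: [180.0, 0.0, -12.0]
contact_force: [-7.4, 4.0, 5.1]
gripper_width: 0.0006
gripper_force: 4.0
```

{"op": "drive_tool", "data": {"rows": [{"x":0.0003,"y":0,"z":0,"spin":0,"fingers":-1},{"x":0.0006,"y":0,"z":0,"spin":0,"fingers":-1},{"x":0.001,"y":0,"z":0,"spin":0,"fingers":-1},{"x":0.001,"y":0,"z":0,"spin":0,"fingers":-1}]}}

```text
time_s: 12.65
tcp_pos: [0.4941, 0.1358, 0.0486]
eef_rot: [180.0, 0.1, -12.0]
contact_force: [-8.5, 5.2, 6.8]
gripper_width: 0.0006
gripper_force: 4.8
```

{"op": "drive_tool", "data": {"rows": [{"x":0.0003,"y":0,"z":0,"spin":0,"fingers":-1},{"x":0.0006,"y":0,"z":0,"spin":0,"fingers":-1},{"x":0.001,"y":0,"z":0,"spin":0,"fingers":-1},{"x":0.001,"y":0,"z":0,"spin":0,"fingers":-1}]}}

```text
time_s: 13.15
tcp_pos: [0.4947, 0.1356, 0.0485]
eef_rot: [180.0, 0.1, -12.0]
contact_force: [-10.7, 6.6, 6.9]
gripper_width: 0.0004
gripper_force: 6.0
```

{"op": "drive_tool", "data": {"rows": [{"x":0.0003,"y":0,"z":0,"spin":0,"fingers":-1},{"x":0.0006,"y":0,"z":0,"spin":0,"fingers":-1},{"x":0.001,"y":0,"z":0,"spin":0,"fingers":-1},{"x":0.001,"y":0,"z":0,"spin":0,"fingers":-1}]}}

```text
time_s: 13.65
tcp_pos: [0.4954, 0.1355, 0.0486]
eef_rot: [180.0, 0.1, -12.0]
contact_force: [-12.9, 7.3, 9.8]
gripper_width: 0.0006
gripper_force: 7.2
```

{"op": "drive_tool", "data": {"rows": [{"x":-0.001,"y":0,"z":0,"spin":0,"fingers":-1},{"x":-0.001,"y":0,"z":0,"spin":0,"fingers":-1}]}}

```text
time_s: 13.9
tcp_pos: [0.4948, 0.1356, 0.0485]
eef_rot: [180.0, 0.1, -12.0]
contact_force: [-10.4, 6.4, 7.1]
gripper_width: 0.0007
gripper_force: 5.9
```

{"op": "drive_tool", "data": {"rows": [{"x":-0.001,"y":0,"z":0,"spin":0,"fingers":-1},{"x":-0.001,"y":0,"z":0,"spin":0,"fingers":-1}]}}

```text
time_s: 14.15
tcp_pos: [0.4941, 0.1358, 0.0486]
eef_rot: [180.0, 0.1, -12.0]
contact_force: [-8.5, 5.1, 5.5]
gripper_width: 0.0004
gripper_force: 4.7
```

{"op": "drive_tool", "data": {"rows": [{"x":-0.001,"y":0,"z":0,"spin":0,"fingers":-1},{"x":-0.001,"y":0,"z":0,"spin":0,"fingers":-1}]}}

```text
time_s: 14.4
tcp_pos: [0.4935, 0.1359, 0.0486]
eef_rot: [180.0, 0.0, -12.0]
contact_force: [-5.3, 3.3, 3.4]
gripper_width: 0.0003
gripper_force: 3.5
```

{"op": "drive_tool", "data": {"rows": [{"x":-0.001,"y":0,"z":0,"spin":0,"fingers":-1},{"x":-0.001,"y":0,"z":0,"spin":0,"fingers":-1}]}}

```text
time_s: 14.65
tcp_pos: [0.493, 0.136, 0.0485]
eef_rot: [180.0, 0.0, -12.0]
contact_force: [-3.8, 2.0, 1.6]
gripper_width: 0.0004
gripper_force: 1.9
```

{"op": "drive_tool", "data": {"rows": [{"x":-0.001,"y":0,"z":0,"spin":0,"fingers":-1},{"x":-0.001,"y":0,"z":0,"spin":0,"fingers":-1}]}}

```text
time_s: 14.9
tcp_pos: [0.4925, 0.1363, 0.0486]
eef_rot: [-180.0, -0.0, -12.0]
contact_force: [-0.1, 0.2, -0.8]
gripper_width: 0.0008
gripper_force: 0.0
```

{"op": "drive_tool", "data": {"rows": [{"x":-0.001,"y":0,"z":0,"spin":0,"fingers":-1},{"x":-0.001,"y":0,"z":0,"spin":0,"fingers":-1}]}}

```text
time_s: 15.15
tcp_pos: [0.4912, 0.1365, 0.0486]
eef_rot: [-180.0, -0.0, -12.0]
contact_force: [-0.1, -0.2, -0.1]
gripper_width: 0.0008
gripper_force: 0.0
```

{"op": "drive_tool", "data": {"rows": [{"x":-0.003,"y":0,"z":0,"spin":0,"fingers":-1},{"x":-0.003,"y":0,"z":0,"spin":0,"fingers":-1},{"x":-0.003,"y":0,"z":0,"spin":0,"fingers":-1}]}}

```text
time_s: 15.52
tcp_pos: [0.4882, 0.1371, 0.0486]
eef_rot: [-180.0, -0.0, -12.0]
contact_force: [-0.5, -0.3, -0.4]
gripper_width: 0.0004
gripper_force: 0.0
```

```bash
python3 - <<'E'
from plant import sensors,cams,r
from h import *
import pickle
s=sensors.get_state(); c=cams.capture("wrist"); im=c["pixels"]; cv2.imwrite("pics/w7.png",im[:,:,::-1]);pickle.dump((s,c),open("w7.pkl","wb"))
print(s["tcp_pos"],s["contact_force"])
E
```

```text
[0.48815484 0.13714417 0.0486093 ] [-0.53107643 -0.26712711 -0.39106775]
```

View pics/w7.png

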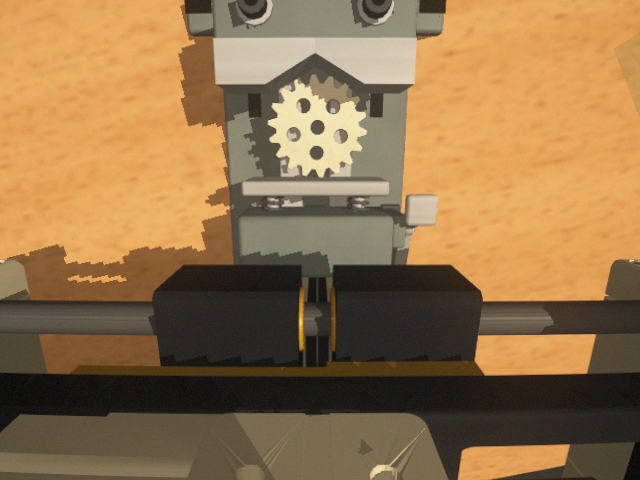

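Gear now in the V (centre row 128, apex 54); jaw moved forward. I measure the spring compression from the gap between plate and block.

```bash
cat > gap.py <<'E'
from h import *
def gap(f0,f1):
    a,b=[cv2.cvtColor(cv2.imread(f),cv2.COLOR_BGR2GRAY) for f in (f0,f1)]
    out={}
    for n,(x0,x1,y0,y1) in dict(plate=(246,262,182,209),plate2=(372,386,182,209),blk=(246,262,213,240),blk2=(290,345,215,232),tab=(402,440,200,240),gear=(272,365,88,185)).items():
        t=a[y0:y1,x0:x1]; m=cv2.matchTemplate(b[y0-22:y1+10,x0-4:x1+4],t,cv2.TM_CCOEFF_NORMED)
        _,v,_,(px,py)=cv2.minMaxLoc(m); 
        q=m[py-1:py+2,px] if 0<py<m.shape[0]-1 else [0,1,0]
        sub=(q[0]-q[2])/(2*(q[0]-2*q[1]+q[2])); out[n]=(round(float(py+sub-22),2),round(v,2))
    print(f0,f1,out)
if __name__=="__main__":
    gap("pics/w5.png","pics/w6.png"); gap("pics/w6.png","pics/w7.png")
E
python3 gap.py
```

```text
pics/w5.png pics/w6.png {'plate': (0.31, 0.99), 'plate2': (0.36, 0.97), 'blk': (0.28, 0.98), 'blk2': (0.27, 0.98), 'tab': (0.37, 0.97), 'gear': (0.42, 0.89)}
pics/w6.png pics/w7.png {'plate': (-10.02, 0.99), 'plate2': (-10.13, 0.94), 'blk': (-11.04, 0.91), 'blk2': (-11.08, 0.96), 'tab': (-11.39, 0.95), 'gear': (-9.13, 0.9)}
```

Compression is only ~0.3 mm, about 1–3 N: too weak, just short of the next tooth (which gives ~9 N more). Push again, a little further.

{"op": "drive_tool", "data": {"rows": [{"x":0.003,"y":0,"z":0,"spin":0,"fingers":-1},{"x":0.005,"y":0,"z":0,"spin":0,"fingers":-1},{"x":0.006,"y":0,"z":0,"spin":0,"fingers":-1},{"x":0.007,"y":0,"z":0,"spin":0,"fingers":-1},{"x":0.0075,"y":0,"z":0,"spin":0,"fingers":-1},{"x":0.008,"y":0,"z":0,"spin":0,"fingers":-1},{"x":0.0085,"y":0,"z":0,"spin":0,"fingers":-1},{"x":0.009,"y":0,"z":0,"spin":0,"fingers":-1}]}}

```text
time_s: 16.58
tcp_pos: [0.4952, 0.1355, 0.0485]
eef_rot: [180.0, 0.2, -12.0]
contact_force: [-13.2, 8.0, 8.9]
gripper_width: 0.0007
gripper_force: 7.2
```

{"op": "drive_tool", "data": {"rows": [{"x":0.0003,"y":0,"z":0,"spin":0,"fingers":-1},{"x":0.0006,"y":0,"z":0,"spin":0,"fingers":-1},{"x":0.0009,"y":0,"z":0,"spin":0,"fingers":-1},{"x":0.0009,"y":0,"z":0,"spin":0,"fingers":-1}]}}

```text
time_s: 17.08
tcp_pos: [0.4957, 0.1354, 0.0485]
eef_rot: [180.0, 0.2, -12.0]
contact_force: [-14.3, 8.6, 9.9]
gripper_width: 0.0003
gripper_force: 7.8
```

```bash
python3 - <<'E'
from plant import sensors,cams,r
from h import *
s=sensors.get_state(); c=cams.capture("wrist"); im=c["pixels"]; cv2.imwrite("pics/w8.png",im[:,:,::-1])
print(s["tcp_pos"],s["contact_force"])
from gap import gap; gap("pics/w6.png","pics/w8.png")
E
```

```text
[0.49573235 0.13541598 0.04848546] [-14.30094772   8.60221405   9.90619211]
pics/w6.png pics/w8.png {'plate': (8.62, 0.98), 'plate2': (8.56, 0.9), 'blk': (0.82, 0.87), 'blk2': (0.36, 0.91), 'tab': (0.61, 0.96), 'gear': (9.08, 0.86)}
```

{"op": "drive_tool", "data": {"rows": [{"x":0.0003,"y":0,"z":0,"spin":0,"fingers":-1},{"x":0.0006,"y":0,"z":0,"spin":0,"fingers":-1},{"x":0.0007,"y":0,"z":0,"spin":0,"fingers":-1},{"x":0.0007,"y":0,"z":0,"spin":0,"fingers":-1}]}}

```text
time_s: 17.62
tcp_pos: [0.4961, 0.1353, 0.0485]
eef_rot: [180.0, 0.2, -12.0]
contact_force: [-15.9, 9.9, 12.0]
gripper_width: 0.0007
gripper_force: 8.8
```

{"op": "drive_tool", "data": {"rows": [{"x":-0.001,"y":0,"z":0,"spin":0,"fingers":-1},{"x":-0.003,"y":0,"z":0,"spin":0,"fingers":-1},{"x":-0.006,"y":0,"z":0,"spin":0,"fingers":-1},{"x":-0.0106,"y":0,"z":0,"spin":0,"fingers":-1},{"x":-0.0106,"y":0,"z":0,"spin":0,"fingers":-1},{"x":-0.0106,"y":0,"z":0,"spin":0,"fingers":-1}]}}

```text
time_s: 18.38
tcp_pos: [0.4883, 0.1371, 0.0486]
eef_rot: [-180.0, -0.0, -12.0]
contact_force: [0.5, -0.2, -0.0]
gripper_width: 0.0003
gripper_force: 0.0
```

```bash
python3 - <<'E'
from plant import sensors,cams,r
from h import *
s=sensors.get_state(); c=cams.capture("wrist"); im=c["pixels"]; cv2.imwrite("pics/w9.png",im[:,:,::-1])
print(s["tcp_pos"],s["contact_force"])
from gap import gap; gap("pics/w6.png","pics/w9.png"); gap("pics/w7.png","pics/w9.png")
E
```

```text
[0.48831264 0.13709727 0.04860613] [ 0.54319795 -0.16625781 -0.01663544]
pics/w6.png pics/w9.png {'plate': (-10.29, 0.98), 'plate2': (-10.36, 0.93), 'blk': (-13.93, 0.85), 'blk2': (-13.71, 0.91), 'tab': (-14.53, 0.94), 'gear': (-9.12, 0.89)}
pics/w7.png pics/w9.png {'plate': (-0.17, 0.97), 'plate2': (-0.31, 0.94), 'blk': (-3.06, 0.99), 'blk2': (-3.1, 0.99), 'tab': (-2.95, 0.98), 'gear': (0.0, 0.99)}
```

{"op": "drive_tool", "data": {"rows": [{"x":0,"y":0,"z":0,"spin":0,"fingers":-1},{"x":0,"y":0,"z":0,"spin":0,"fingers":-1},{"x":0,"y":0,"z":0,"spin":0,"fingers":-1},{"x":0,"y":0,"z":0,"spin":0,"fingers":-1},{"x":0,"y":0,"z":0,"spin":0,"fingers":-1},{"x":0,"y":0,"z":0,"spin":0,"fingers":-1},{"x":0,"y":0,"z":0,"spin":0,"fingers":-1},{"x":0,"y":0,"z":0,"spin":0,"fingers":-1}]}}

```text
time_s: 19.42
tcp_pos: [0.4881, 0.1371, 0.0486]
eef_rot: [-180.0, 0.0, -12.0]
contact_force: [0.1, 0.9, -1.3]
gripper_width: 0.0001
gripper_force: 0.0
```

```bash
python3 - <<'E'
from plant import sensors,cams,r
from h import *
s=sensors.get_state(); c=cams.capture("wrist"); im=c["pixels"]; cv2.imwrite("pics/w10.png",im[:,:,::-1])
print(s["tcp_pos"],s["time_s"])
from gap import gap; gap("pics/w6.png","pics/w10.png"); gap("pics/w9.png","pics/w10.png")
d=np.load("vice.npz")["d"]
mv=lambda v0,v1,z:(px2w(c,(317,v1),z,s)-px2w(c,(317,v0),z,s))[0]@d*1e3
print("blk",mv(221,207.2,.0505),"plate",mv(192,181.7,.047),"w7->w9",mv(209,205.95,.0505))
a,b=[cv2.imread(f"pics/{n}.png")[175:245,236:440] for n in("w6","w10")]
cv2.imwrite("pics/cmp.png",cv2.resize(np.vstack([a,b]),None,fx=3.9,fy=3.9,interpolation=cv2.INTER_NEAREST))
E
```

```text
[0.48814807 0.13710367 0.04855346] 19.425
pics/w6.png pics/w10.png {'plate': (-10.59, 0.98), 'plate2': (-10.77, 0.93), 'blk': (-14.13, 0.85), 'blk2': (-14.06, 0.92), 'tab': (-14.88, 0.95), 'gear': (-9.51, 0.89)}
pics/w9.png pics/w10.png {'plate': (-0.22, 1.0), 'plate2': (-0.24, 0.99), 'blk': (-1.2, 0.97), 'blk2': (-1.47, 0.77), 'tab': (-0.3, 0.99), 'gear': (-0.3, 0.99)}
blk 5.354156974910289 plate 3.952549622614351 w7->w9 1.1727001790381124
```

View pics/cmp.png

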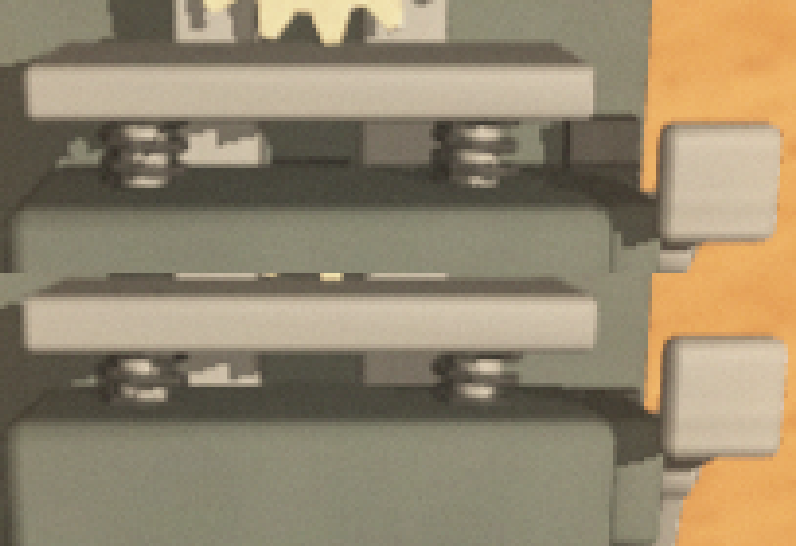

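Same pose before/after: the plate-to-block gap shrank clearly (23 → 18 px). I refine with edge positions.

```bash
python3 - <<'E'
from h import *
import pickle
s,c=pickle.load(open("w7.pkl","rb")); d=np.load("vice.npz")["d"]
for n in("w5","w6","w7","w9","w10"):
    g=cv2.cvtColor(cv2.imread(f"pics/{n}.png"),cv2.COLOR_BGR2GRAY).astype(float)
    p=g[:,[*range(290,300),*range(335,345)]].mean(1) if 0 else g[:,310:328].mean(1)
    # plate near edge: strongest bright->dark step; block front-top edge: next dark->bright step
    gr=np.gradient(p); i=170+gr[170:215].argmin(); j=i+4+gr[i+4:i+32].argmax()
    sub=lambda k,f:k+(lambda q:(q[0]-q[2])/(2*(q[0]-2*q[1]+q[2])))(f[k-1:k+2])
    e1,e2=sub(i,gr),sub(j,gr)
    P=lambda v,z:px2w(c,(318,v),z,s)[0]@d*1e3
    print(n,round(e1,2),round(e2,2),"gap mm",round(P(e1,.047)-P(e2,.0505),2))
E
```

```text
w5 204.62 227.9 gap mm 8.52
w6 204.74 228.09 gap mm 8.55
w7 194.74 216.09 gap mm 7.74
w9 194.64 212.9 gap mm 6.54
w10 194.11 212.49 gap mm 6.59
```

Compression 2.0 mm, about 9 N, steady. Retreat and hand in.

{"op": "drive_tool", "data": {"rows": [{"x":-0.015,"y":0,"z":0,"spin":0,"fingers":-1},{"x":-0.02,"y":0,"z":-0.02,"spin":0,"fingers":-1},{"x":-0.03,"y":0,"z":-0.07,"spin":0,"fingers":-1},{"x":-0.03,"y":0,"z":-0.12,"spin":0,"fingers":-1},{"x":-0.03,"y":0,"z":-0.12,"spin":0,"fingers":-1},{"x":-0.03,"y":0,"z":-0.12,"spin":0,"fingers":-1}]}}

```text
time_s: 20.23
tcp_pos: [0.4579, 0.1433, 0.1684]
eef_rot: [-180.0, 0.0, -12.0]
contact_force: [-0.2, -0.1, 0.0]
gripper_width: 0.0005
gripper_force: 0.0
```

```bash
python3 - <<'E'
from plant import r
print(r.close_job())
E
```

```text
the job is handed in; nothing more can be done
None
```

The gear lies flat on the ways, held in the V by the ratcheted jaw at about 9 N (estimated from roughly 2 mm of spring compression seen in the wrist images). The arm is clear, no bystander was touched, and the job was handed in at about 20 s; no verdict came back.

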